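Tap the loose bottle-clamp wedge home

ROBOT

A 7-joint arm with a two-finger parallel gripper is mounted at the origin on the work surface. World frame = base frame: x ahead of the robot, y to its left, z up, the work surface at z = 0. Lengths are in mm, angles in rad, forces in N, time in s.
With the tool pointing down it reaches from about 400 to 875 mm from the base axis. Payload 4.4 kg.
Tool frame: the origin (TCP) lies midway between the tips of the shut fingers; the grasp point (between the pads) lies 19 mm behind it; z points along the fingers, y is the line along which they close (so a half turn about z gives the same grasp; the last joint's range is limited). The gripper opens to 85 mm and grips with 20 to 120 N. Pads are 22 mm wide; open, the fingers measure 114 mm over their backs; the gripper's body (76 mm by 85 mm) begins 54 mm behind the grasp point. The pads swing forward as they close: fully open they stand 13 mm farther back than shut.
Start: joints at [1.241, 0.628, 0.038, 1.517, -0.027, 0.996, -0.02], TCP at [169.516, -627.521, 210.213] pointing down, gripper open.
Joint ranges: [-3.06, 3.06], [-0.37, 2.12], [-1.25, 1.32], [0.18, 2.47], [-1.1, 4.24], [0.23, 1.98], [-2.94, 2.94]. Speed limits (rad/s): [2.57, 2.57, 3.14, 3.14, 3.14, 3.14, 3.14].

INTERFACE

Orientations are given as [roll, pitch, yaw] about the fixed x, y, z axes, in that order (R = Rz(yaw) Ry(pitch) Rx(roll)).
In Python, from cell import ctrl gives the robot as it stands. The module is installed in compiled form; this text tells all that it offers.
- The arm moves only by the tool step_arm, never from a script. Its argument "commands" is one flat list of numbers, 7 for each row, row after row: the shift along the tool's x, y, z in cm, then the turn, a rotation vector about the tool's x, y, z in rad, then the opening, from 0 (shut) to 1 (fully open). A call has 1 to 10 rows; each row is the pose to reach, as a shift and turn from the pose commanded when the call began, along the tool's axes at that moment; what a row does not reach only later rows make up. A row lasts 1/10 s, in which the tool goes at most 50 mm and 8.59 degrees, less where a joint would pass 70% of its speed; a pose out of reach is approached as far as the arm can. A call with a gripper value outside its range is refused whole. The fingers move at their own pace and stop on an object; the grip force is fixed at half the most. Time passes only in rows, so rows that repeat a pose let the fingers close. It gives the time, the measured TCP pose, the force, the opening and the grip force at its end, in the units of the state.
- ctrl.read_state(): the state, without advancing time (a new reading comes with each control period).
- ctrl.get_image(name): name is "scene" or "side" or "wrist"; returns a dict with "image" (384x512x3 uint8, red, green, blue), "range_z" (384x512 float32, mm along the optical axis (not along the pixel's ray), 0 where there is no reading), "vfov" (degrees; the focal length in pixels is half the picture's height over the tangent of half this angle, whatever the lens; pixels are square), "cx", "cy" (the principal point, pixels), "world_to_cam" (4x4, takes a point from world to camera coordinates). Camera axes: x right, y down, z forward; pixel columns grow to the right and rows downward; lengths in mm; the calibration is good to about 2 mm. A picture is of the moment at which its call begins.
- ctrl.finish_job(): hands the job in; it is judged then, once.
The state is a dict: "clock": time; "qpos": joint angles; "qd": joint speeds; "tau": joint torques, N m; "eef_pos": TCP position; "tool_rot": TCP orientation; "force": force on the tool from outside, world axes, zero at the start; "torque": the same for the moment, N m; "width": finger opening in mm; "gripper_force": force on a finger pad.
Only numpy, scipy, OpenCV 4.12 (cv2) and the standard library are available. Lean on these libraries where they do the work, as an engineer would, in place of code of your own. Each camera call takes 0.05 s, during which the arm holds its last target. There are 200 camera calls.

TASK

The clamp holding the red-capped bottle is still loose: its orange wedge stands out at the side. Pick up the mallet and tap the wedge sideways, in at least two separate taps with the mallet drawn back for a moment between them, until its head sits fully home against the clamp. Then lay the mallet flat on the worktop and let go; touch the red clamp only with the mallet, and leave the blue-capped bottle's clamp untouched.

Things in the scene. Friction and masses are not known exactly. Their poses are not given: they have to be found in the camera images.
- mallet: Mallet lying flat, about 0.36 kg: wooden handle 24 wide, 26 high, x -110 to +35 free to grip; rubber end to x -143, 36 high; steel head with green faces, a cylinder of diameter 36 along y, axis at x +60, z 18, equal striking faces at y +45 and -45. Balance point at x +26. Origin at the height of the underside (0 on the worktop); x runs along the handle to the head, z up. In mm.
- red_clamp: Fixed clamp with the RED-capped bottle (142 high, radius 33, axis x 68, y 0). Origin on the worktop, z up; base x -35 to 125, y -62 to 68; fence 52 high at x -35 to -13, y -60 to 60. The orange wedge is driven along +y; its head is a plate 40 wide (x), 48 high, 14 thick; centre of the face to strike (it looks to -y): x 5, y -114 + wedge travel, z 37. Home: head against the fence's end. In mm.
- red_wedge (a joint): Travel of the red clamp's orange wedge along the clamp's +y, in m: 0 = fully out, 0.040 = home (hard stop). Friction holds it: 6 N moves it when out, rising to about 9 N near home, plus 2.5 N per 0.1 m/s; it stays where it is left.
- blue_clamp: Fixed clamp of the same make, size and frame with the BLUE-capped bottle; its wedge is already home. Not to be touched.

How it is judged (in metres and radians):
On the way, in this order (a step that is already met when the one before it is completed fails the run):
1. the mallet is lifted clear of the worktop (height (world z) of mallet above 0.01 m), for 0.1 s.
2. a first tap has driven the wedge part of the way in (to between 13 and 36 mm) and the mallet is drawn off it for a moment (value of joint red_wedge between 0.013 and 0.036 m and contact force between mallet and red_clamp below 0.1 N), for 0.15 s.
3. the wedge is driven home (37 mm or more) with the mallet held (value of joint red_wedge above 0.037 m and contact force between the fingers and mallet above 1 N), for 0.1 s.
At the end, for the whole second after the job is handed in: The red clamp's wedge is within 3 mm of its stop; the mallet lies flat (within 10 degrees, underside within 8 mm of the worktop) and at rest on the worktop, touching neither clamp (value of joint red_wedge above 0.037 m and height (world z) of mallet between -0.008 and 0.008 m and angle between mallet's own z axis and vertical below 0.17 rad and linear speed of mallet below 0.02 m/s and contact force between mallet and red_clamp below 0.1 N and contact force between mallet and blue_clamp below 0.1 N).
It fails at once if the gripper or arm touches the red clamp or its wedge (contact force between any of the fingers, the arm and red_clamp above 1 N).
It fails at once if the blue clamp is touched (contact force between any of the fingers, the arm, mallet and blue_clamp above 1 N).
It also fails if it takes over 48 s, if anything falls off the work surface, if the arm or the gripper's body presses on something with over 40 N, if the wrist force passes 120 N, or if a joint passes its speed limit or range.

## Working session

There is one attempt and no reset: what is moved stays moved. The work goes in short steps, Python scripts to look and compute and a tool call to move; the robot and the scene stay as the last step left them, time stands still between calls to the robot, and variables do not carry over. Pictures are saved under pics/ and viewed, at most 10 in all, crops included, and the job is handed in when it is done.

Besides the shell and the picture viewer there is one more tool, called after "Emit:" by a JSON object that holds its "method" and its "body", one argument or row to a line. step_arm: Moves the arm, as the interface text tells. Its arguments: {"type":"object","properties":{"commands":{"type":"array"}},"required":["commands"]}

```bash
mkdir -p pics; cat > h.py <<'E'
import numpy as np,cv2
from cell import ctrl
from scipy.spatial.transform import Rotation as R
def grab(n):
    d=ctrl.get_image(n); np.savez(f'{n}.npz',**d); return d
def load(n): return dict(np.load(f'{n}.npz'))
def pts(d):
    z=d['range_z'].astype(float);h,w=z.shape
    f=h/2/np.tan(np.radians(float(d['vfov']))/2)
    v,u=np.mgrid[:h,:w]
    P=np.stack([(u-d['cx'])/f*z,(v-d['cy'])/f*z,z],-1)
    T=np.linalg.inv(d['world_to_cam'])
    W=P@T[:3,:3].T+T[:3,3]; W[z==0]=np.nan
    return W
E
python3 - <<'E'
from h import *
a=grab('scene');b=grab('side')
print(ctrl.read_state())
cv2.imwrite('pics/a.png',np.vstack([a['image'][:,:,::-1]]));cv2.imwrite('pics/b.png',b['image'][:,:,::-1])
E
```

```text
{'clock': 0.1, 'qpos': array([ 1.24121455,  0.6292673 ,  0.03843987,  1.51828382, -0.02699345,
        0.99631041, -0.01998167]), 'qd': array([ 4.57227518e-05, -1.10296074e-03, -5.86774890e-04, -4.03506106e-03,
       -1.69450522e-03, -2.82237719e-04, -2.43942088e-03]), 'tau': array([ 3.07785667e-03, -5.64536619e+01,  1.23027351e+00, -1.93975478e+01,
        1.11061989e-02,  5.40168781e-03, -1.93510147e-05]), 'eef_pos': array([ 169.34672242, -626.91896961,  209.36708138]), 'tool_rot': array([-3.13984173e+00,  2.15212127e-05,  2.63807284e-01]), 'force': array([ 0.08978785, -0.1282573 ,  0.82103306]), 'torque': array([-0.00432979, -0.03557342, -0.00460193]), 'gripper_force': 0.0, 'width': 85.19156159506309}
```

View pics/a.png

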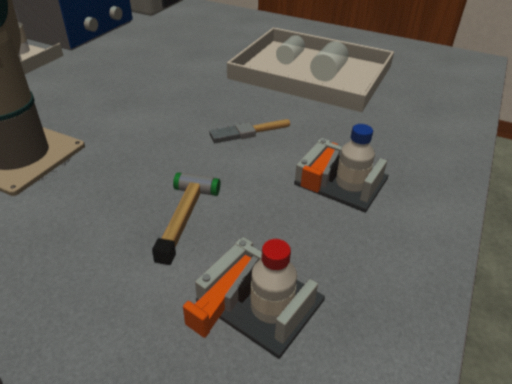

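View pics/b.png

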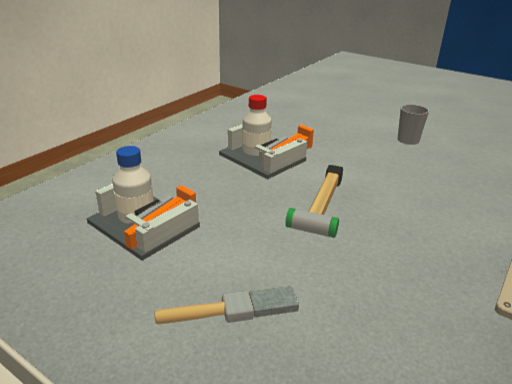

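The scene view shows the mallet with its green faces near (178,181) and (214,186) and its rubber end at (164,248). The red clamp's wedge head is at (200,315) and the red cap at (276,250). The blue clamp is at (345,170).

```bash
python3 - <<'E'
from h import *
def comps(n):
    d=load(n);W=pts(d);hsv=cv2.cvtColor(d['image'],cv2.COLOR_RGB2HSV)
    for nm,lo,hi in [('green',(45,120,50),(80,255,255)),('orange',(5,215,150),(12,255,255)),('wood',(13,100,70),(25,255,255)),('black',(0,0,0),(179,255,28)),('red',(0,200,80),(3,255,255)),('blue',(105,150,60),(125,255,255))]:
        m=cv2.inRange(hsv,lo,hi);k,l,s,c=cv2.connectedComponentsWithStats(m)
        for i in range(1,k):
            if s[i,4]>50:
                P=W[l==i];P=P[~np.isnan(P[:,0])]
                if len(P)>20: print(n,nm,c[i].round(),s[i,4],'mean',P.mean(0).round(),'p5',np.percentile(P,5,0).round(),'p95',np.percentile(P,95,0).round())
comps('scene');comps('side')
E
```

```text
scene green [176. 180.] 61 mean [379.  66.  30.] p5 [374.  59.  19.] p95 [384.  78.  37.]
scene green [214. 186.] 87 mean [455.  86.  29.] p5 [450.  79.  17.] p95 [460.  99.  37.]
scene orange [320. 163.] 285 mean [622. 234.  49.] p5 [610. 182.  42.] p95 [633. 288.  63.]
scene orange [216. 293.] 1042 mean [ 596. -147.   47.] p5 [ 581. -199.   42.] p95 [607. -77.  62.]
scene wood [272. 125.] 238 mean [453. 367.  16.] p5 [425. 337.   9.] p95 [481. 396.  21.]
scene wood [181. 212.] 772 mean [441.  -8.  31.] p5 [418. -73.  27.] p95 [462.  64.  33.]
scene black [ 3. 11.] 173 mean [ 52.  44. 312.] p5 [ 47.  29. 296.] p95 [ 57.  58. 327.]
scene black [168.   2.] 64 mean [-259.  964.   33.] p5 [-263.  931.   24.] p95 [-255. 1011.   47.]
scene black [ 22. 110.] 83 mean [ 65.   5. 133.] p5 [ 60. -26. 128.] p95 [ 69.  35. 136.]
scene black [333. 172.] 79 mean [652. 233.  35.] p5 [648. 226.  18.] p95 [654. 244.  49.]
scene black [164. 251.] 410 mean [ 467. -103.   28.] p5 [ 454. -112.   10.] p95 [479. -87.  38.]
scene black [244. 291.] 159 mean [ 627. -117.   34.] p5 [ 623. -125.   17.] p95 [ 63
[... 826 characters left out ...]
34.  -5.  28.] p5 [413. -79.  18.] p95 [457.  62.  31.]
side wood [185. 190.] 57 mean [617. 188.  60.] p5 [601. 183.  58.] p95 [634. 192.  61.]
side wood [165. 208.] 214 mean [626. 232.  42.] p5 [619. 197.  40.] p95 [632. 274.  43.]
side wood [131. 230.] 54 mean [622. 314.  42.] p5 [615. 302.  40.] p95 [629. 322.  43.]
side wood [189. 312.] 932 mean [444. 374.  15.] p5 [414. 342.   8.] p95 [473. 404.  19.]
side red [258. 101.] 189 mean [ 661. -100.  134.] p5 [ 649. -116.  122.] p95 [678. -89. 141.]
side blue [478.  38.] 4888 mean [  499. -1575.    42.] p5 [  370. -1585.   -94.] p95 [  632. -1565.   183.]
side blue [128. 156.] 400 mean [680. 254. 135.] p5 [668. 237. 123.] p95 [698. 267. 141.]
```

```bash
cat > m.py <<'E'
from h import *
def sel(n,lo,hi,zr,box):
    d=load(n);W=pts(d);m=cv2.inRange(cv2.cvtColor(d['image'],cv2.COLOR_RGB2HSV),lo,hi)>0
    P=W[m];P=P[~np.isnan(P[:,0])]
    return P[(P[:,2]>zr[0])&(P[:,2]<zr[1])&(P[:,0]>box[0])&(P[:,0]<box[1])&(P[:,1]>box[2])&(P[:,1]<box[3])]
def rect(P):
    (c,s,a)=cv2.minAreaRect(P[:,:2].astype(np.float32)); l=cv2.fitLine(P[:,:2].astype(np.float32),cv2.DIST_HUBER,0,.01,.01).ravel()
    return np.round(c,1),np.round(s,1),round(a,1),'line dir deg',np.degrees(np.arctan2(l[1],l[0])).round(1),'pt',l[2:].round(1),'z',np.median(P[:,2]).round(1),len(P)
if __name__=='__main__':
  for n in ['scene','side']:
    print(n,'handle',rect(sel(n,(10,80,60),(28,255,255),(20,40),(380,500,-100,75))))
    print('rubber top',rect(sel(n,(0,0,0),(179,255,45),(30,45),(430,500,-140,-60))))
    g=sel(n,(45,100,40),(80,255,255),(5,45),(340,480,40,130));print('greenL',rect(g[g[:,0]<412]),'greenR',rect(g[g[:,0]>412]))
    print('bar',rect(sel(n,(4,170,100),(16,255,255),(36,47),(560,640,-230,-40))))
    print('plate top',rect(sel(n,(4,170,100),(16,255,255),(56,66),(560,640,-230,-40))))
    print('plate side',rect(sel(n,(4,170,100),(16,255,255),(5,35),(560,640,-230,-40))) if len(sel(n,(4,170,100),(16,255,255),(5,35),(560,640,-230,-40)))>5 else '')
    print('cap top',rect(sel(n,(0,150,60),(4,255,255),(138,150),(600,720,-160,-60))))
    print('fence top',rect(sel(n,(20,0,90),(110,60,255),(48,58),(540,660,-200,0))))
E
python3 m.py
```

```text
scene handle (array([438.7,  -5.9]), array([ 27.9, 164.9]), 16.8, 'line dir deg', np.float32(-75.1), 'pt', array([441.6,  -8.5], dtype=float32), 'z', np.float64(31.6), 843)
rubber top (array([463.8, -97.7]), array([29.3, 27.1]), 15.5, 'line dir deg', np.float32(53.7), 'pt', array([ 464.6, -100.2], dtype=float32), 'z', np.float64(36.4), 248)
greenL (array([378. ,  69.3]), array([10.6, 23.8]), 17.6, 'line dir deg', np.float32(-72.6), 'pt', array([379. ,  66.2], dtype=float32), 'z', np.float64(32.1), 70) greenR (array([453.5,  89.9]), array([11.8, 24.3]), 16.1, 'line dir deg', np.float32(89.1), 'pt', array([456.1,  87.7], dtype=float32), 'z', np.float64(28.9), 111)
bar (array([ 598.1, -130.7]), array([146.3,  33.4]), 83.1, 'line dir deg', np.float32(85.4), 'pt', array([ 596.8, -129.4], dtype=float32), 'z', np.float64(43.6), 1021)
plate top (array([ 590.7, -196.1]), array([14.6, 39.4]), 80.6, 'line dir deg', np.float32(-8.8), 'pt', array([ 591.1, -197.5], dtype=float32), 'z', np.float64(61.4), 261)
plate side (array([ 590.3, -202.4]), array([ 1.2, 27.1]), 79.1, 'line dir deg', np.float32
[... 1240 characters left out ...]
float64(41.5), 178)
plate top (array([ 588.2, -194.6]), array([13.3, 39.5]), 80.4, 'line dir deg', np.float32(-12.9), 'pt', array([ 585.2, -192.8], dtype=float32), 'z', np.float64(58.8), 49)
plate side (array([ 570.8, -187.8]), array([14.9,  5.2]), 60.6, 'line dir deg', np.float32(68.8), 'pt', array([ 570.6, -189.7], dtype=float32), 'z', np.float64(24.6), 36)
cap top (array([ 666.7, -105.3]), array([36. , 34.5]), 41.4, 'line dir deg', np.float32(-16.3), 'pt', array([ 666.2, -105.1], dtype=float32), 'z', np.float64(140.3), 91)
fence top (array([610.2, -96.3]), array([118.6,  90.3]), 79.9, 'line dir deg', np.float32(68.0), 'pt', array([580.4, -92.3], dtype=float32), 'z', np.float64(50.9), 385)
```

```bash
cat > go.py <<'E'
import sys
from h import *
# usage: go.py x y z yawdeg [x y z yawdeg ...] -> shift(cm), rotvec in current tool axes
s=ctrl.read_state();p=s['eef_pos'];A=R.from_euler('xyz',s['tool_rot'])
print('t',s['clock'].__round__(2),'p',p.round(1),'rpy',np.degrees(s['tool_rot']).round(1),'F',s['force'].round(1),'w',round(s['width'],1),'gf',round(s['gripper_force'],1))
a=np.array(list(map(float,sys.argv[1:]))).reshape(-1,4)
for r in a:
    B=R.from_euler('xyz',[np.pi,0,np.radians(r[3])])
    print((A.inv().apply(r[:3]-p)/10).round(2),(A.inv()*B).as_rotvec().round(3))
E
python3 go.py 420 -350 200 40 480 -150 190 80 424.8 41 130 104.6
```

```text
t 0.1 p [ 169.3 -626.9  209.4] rpy [-179.9    0.    15.1] F [ 0.1 -0.1  0.8] w 85.2 gf 0.0
[ 31.42 -20.2    0.97] [-0.002 -0.    -0.434]
[ 42.43 -37.94   2.  ] [-2.000e-03 -1.000e-03 -1.132e+00]
[ 42.08 -57.81   8.04] [-1.000e-03 -1.000e-03 -1.562e+00]
```

Emit:
{"method": "step_arm", "body": {
  "commands": [31.4,-20.2,1,0,0,-0.7,1,31.4,-20.2,1,0,0,-0.7,1,31.4,-20.2,1,0,0,-0.7,1,31.4,-20.2,1,0,0,-0.9,1,31.4,-20.2,1,0,0,-0.9,1,31.4,-20.2,1,0,0,-0.9,1,31.4,-20.2,1,0,0,-1.13,1,42.4,-37.9,2,0,0,-1.13,1,42.4,-37.9,2,0,0,-1.4,1,42.4,-37.9,2,0,0,-1.4,1]
}}

```text
clock: 1.1
eef_pos: [453.9, -224.7, 193.6]
tool_rot: [-3.141, -0.0, 1.669]
force: [1.0, -0.3, -0.2]
width: 85.5
gripper_force: 0.0
```

```bash
python3 go.py 424.8 41 130 104.6
```

```text
t 1.1 p [ 453.9 -224.7  193.6] rpy [-180.    -0.    95.6] F [ 1.  -0.3 -0.2] w 85.5 gf 0.0
[26.72 -0.28  6.37] [-0.    -0.    -0.156]
```

Emit:
{"method": "step_arm", "body": {
  "commands": [25,-0.3,6,0,0,-0.15,1,25,-0.3,6,0,0,-0.15,1,25,-0.3,6,0,0,-0.15,1,25,-0.3,6,0,0,-0.15,1,25,-0.3,6,0,0,-0.15,1,25,-0.3,6,0,0,-0.15,1,25,-0.3,6,0,0,-0.15,1,25,-0.3,6,0,0,-0.15,1,25,-0.3,6,0,0,-0.15,1,25,-0.3,6,0,0,-0.15,1]
}}

```text
clock: 2.1
eef_pos: [427.8, 20.3, 134.1]
tool_rot: [3.141, 0.001, 1.81]
force: [-0.2, -0.6, 0.4]
width: 85.4
gripper_force: 0.0
```

```bash
python3 go.py 424.8 41 60 104.6 424.8 41 3 104.6; python3 - <<'E'
from h import *
d=grab('wrist');cv2.imwrite('pics/w.png',d['image'][:,:,::-1])
W=pts(d);hsv=cv2.cvtColor(d['image'],cv2.COLOR_RGB2HSV)
from m import rect,sel
print(rect(sel('wrist',(10,80,60),(28,255,255),(15,40),(380,500,-100,72))))
g=sel('wrist',(45,100,40),(80,255,255),(5,45),(340,480,40,130))
for q in (g[g[:,0]<412],g[g[:,0]>412]):
    if len(q)>5: print(rect(q))
E
```

```text
t 2.1 p [427.8  20.3 134.1] rpy [180.    0.  103.7] F [-0.2 -0.6  0.4] w 85.4 gf 0.0
[2.09 0.2  7.41] [ 0.     0.001 -0.015]
[ 2.09  0.19 13.11] [ 0.     0.001 -0.015]
(array([437.1,  -6.6]), array([ 23.7, 160.9]), 14.4, 'line dir deg', np.float32(-75.3), 'pt', array([ 4.354e+02, -4.000e-01], dtype=float32), 'z', np.float64(31.5), 3963)
(array([375.7,  74.4]), array([11.1, 33.9]), 13.7, 'line dir deg', np.float32(-74.9), 'pt', array([375.7,  74.7], dtype=float32), 'z', np.float64(34.2), 516)
(array([451. ,  94.4]), array([11. , 33.7]), 15.4, 'line dir deg', np.float32(-74.9), 'pt', array([450.7,  94.4], dtype=float32), 'z', np.float64(34.2), 514)
```

View pics/w.png

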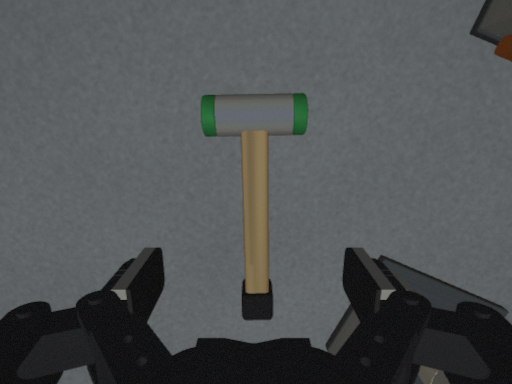

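The wrist view shows the mallet head at (255,115) with its handle running down to (257,300) between the fingers. The measured head centre of (413,84) agrees with the first fix, so I'll descend.

Emit:
{"method": "step_arm", "body": {
  "commands": [2.1,0.2,3,0,0,-0.02,1,2.1,0.2,6,0,0,-0.02,1,2.1,0.2,9,0,0,-0.02,1,2.1,0.2,11,0,0,-0.02,1,2.1,0.2,12.5,0,0,-0.02,1,2.1,0.2,13,0,0,-0.02,1,2.1,0.2,13,0,0,-0.02,1,2.1,0.2,13,0,0,-0.02,0,2.1,0.2,13,0,0,-0.02,0,2.1,0.2,13,0,0,-0.02,0]
}}

```text
clock: 3.15
eef_pos: [424.8, 42.8, 4.5]
tool_rot: [3.14, 0.0, 1.833]
force: [0.3, -0.2, -0.5]
width: 44.1
gripper_force: 0.0
```

Emit:
{"method": "step_arm", "body": {
  "commands": [0,0,0,0,0,0,0,0,0,0,0,0,0,0,0,0,0,0,0,0,0,0,0,0,0,0,0,0,0,0,0,0,0,0,0]
}}

```text
clock: 3.65
eef_pos: [424.6, 42.8, 4.6]
tool_rot: [3.141, 0.001, 1.834]
force: [0.1, -0.4, 7.3]
width: 21.7
gripper_force: 58.5
```

Emit:
{"method": "step_arm", "body": {
  "commands": [0,0,-1,0,0,0,0,0,0,-3,0,0,0,0,0,0,-6,0,0,0,0,0,0,-9,0,0,0,0,0,0,-11,0,0,0,0,0,0,-11,0,0,0,0,0,0,-11,0,0,0,0]
}}

```text
clock: 4.35
eef_pos: [424.1, 42.4, 113.6]
tool_rot: [-3.141, 0.0, 1.833]
force: [-1.2, -1.1, -2.6]
width: 21.6
gripper_force: 59.6
```

```bash
python3 go.py 440 -120 115 60 490 -279 115 -9.7
```

```text
t 4.35 p [424.1  42.4 113.6] rpy [-180.    0.  105.] F [-1.2 -1.1 -2.6] w 21.6 gf 59.6
[-16.09  -2.67  -0.14] [0.    0.    0.786]
[-32.75  -1.97  -0.13] [0.    0.    2.002]
```

Emit:
{"method": "step_arm", "body": {
  "commands": [-2,-0.3,0,0,0,0.06,0,-4,-0.7,0,0,0,0.16,0,-7,-1.2,0,0,0,0.27,0,-10,-1.8,0,0,0,0.38,0,-13,-2.3,0,0,0,0.5,0,-16,-2.7,0,0,0,0.62,0,-18,-2.7,0,0,0,0.74,0,-20,-2.7,0,0,0,0.86,0,-22,-2.6,0,0,0,0.98,0,-24,-2.5,0,0,0,1.1,0]
}}

```text
clock: 5.35
eef_pos: [461.3, -195.8, 112.0]
tool_rot: [-3.139, 0.002, 0.729]
force: [0.3, -0.4, -3.0]
width: 21.6
gripper_force: 59.6
```

```bash
python3 go.py 505 -290 100 -9.7
```

```text
t 5.35 p [ 461.3 -195.8  112. ] rpy [-1.798e+02  1.000e-01  4.180e+01] F [ 0.3 -0.4 -3. ] w 21.6 gf 59.6
[-3.01  9.94  1.17] [-0.002  0.004  0.898]
```

Emit:
{"method": "step_arm", "body": {
  "commands": [-0.4,1.2,0,0,0,0.1,0,-0.8,2.5,0.2,0,0,0.22,0,-1.2,4,0.4,0,0,0.34,0,-1.6,5.5,0.6,0,0,0.46,0,-2.1,7,0.8,0,0,0.58,0,-2.5,8.5,1,0,0,0.7,0,-2.8,9.5,1,0,0,0.8,0,-3,9.9,1,0,0,0.86,0,-3,9.9,1,0,0,0.86,0,-3,9.9,1,0,0,0.86,0]
}}

```text
clock: 6.35
eef_pos: [505.5, -288.0, 102.3]
tool_rot: [-3.141, 0.003, -0.124]
force: [0.5, 0.4, -3.3]
width: 21.5
gripper_force: 59.6
```

```bash
python3 go.py 531.6 -279 24 -9.7; python3 - <<'E'
from h import *
from m import rect,sel
d=grab('side');e=grab('scene');cv2.imwrite('pics/s2.png',e['image'][:,:,::-1])
for n in ('scene','side'):
    g=sel(n,(45,100,40),(80,255,255),(80,180),(480,640,-400,-150))
    if len(g)>10: print(n,len(g),[rect(q) for q in (g[g[:,1]<g[:,1].mean()],g[g[:,1]>=g[:,1].mean()])], np.percentile(g,95,0),np.percentile(g,5,0))
    w=sel(n,(10,80,60),(28,255,255),(80,180),(300,640,-400,-150))
    if len(w)>10: print('wood',rect(w), np.percentile(w,95,0),np.percentile(w,5,0))
E
```

```text
t 6.35 p [ 505.5 -288.   102.3] rpy [-180.     0.2   -7.1] F [ 0.5  0.4 -3.3] w 21.5 gf 59.6
[ 2.5  -1.22  7.82] [-0.     0.003  0.045]
scene 673 [(array([ 546. , -331.3]), array([12.1, 32.8]), 82.2, 'line dir deg', np.float32(2.1), 'pt', array([ 547.9, -334.4], dtype=float32), 'z', np.float64(127.6), 464), (array([ 557.4, -253.9]), array([10.7, 29.6]), 82.1, 'line dir deg', np.float32(-5.7), 'pt', array([ 560.9, -254.7], dtype=float32), 'z', np.float64(131.5), 209)] [ 569.52312873 -251.05523584  134.60810624] [ 535.27255349 -337.77490691  111.1031899 ]
wood (array([ 456.1, -288.8]), array([ 41.7, 163.5]), 81.7, 'line dir deg', np.float32(-4.2), 'pt', array([ 463.6, -285.4], dtype=float32), 'z', np.float64(129.4), 1067) [ 533.0239549  -270.6329927   131.35808128] [ 380.91959122 -300.14586761  116.90335586]
side 166 [(array([ 534.2, -283.6]), array([83.8, 47.7]), 72.3, 'line dir deg', np.float32(6.8), 'pt', array([ 552.5, -252.2], dtype=float32), 'z', np.float64(120.4), 58), (array([ 549.6, -246.8]), array([ 6.5, 30.7]), 89.6, 'line dir deg', np.float32(-3.8), 'pt', array([ 550. , -248.2], dtype=float32), 'z', np.float64(116.4), 108)] [ 565.17173834 -245.74573065  130.67153165] [ 535.77768578 -256.47624976  103.18992128]
wood (array([ 455.5, -279.2]), array([ 39.3, 162.4]), 85.5, 'line dir deg', np.float32(-7.1), 'pt', array([ 448.6, -269.5], dtype=float32), 'z', np.float64(119.3), 784) [ 525.35034641 -260.76794021  128.38404545] [ 384.23415194 -285.32035078  106.18819061]
```

View pics/s2.png

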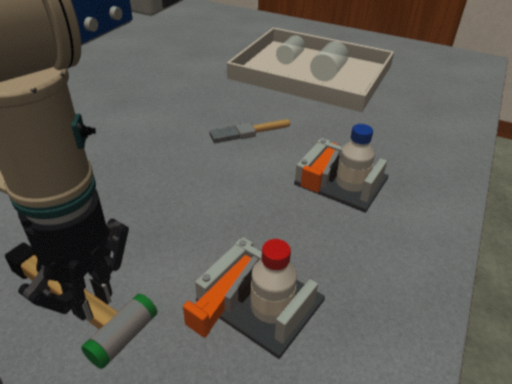

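The scene view shows the mallet held level, head around (120,330), its striking face towards the wedge head at (200,315). I'll go to the pre-strike pose.

Emit:
{"method": "step_arm", "body": {
  "commands": [1,-0.5,1,0,0,0.04,0,2.5,-1.2,3,0,0,0.04,0,2.5,-1.2,5,0,0,0.04,0,2.5,-1.2,7,0,0,0.04,0,2.5,-1.2,7.8,0,0,0.04,0,2.5,-1.2,7.8,0,0,0.04,0,2.5,-1.2,7.8,0,0,0.04,0]
}}

```text
clock: 7.15
eef_pos: [533.3, -280.4, 26.5]
tool_rot: [3.141, -0.001, -0.166]
force: [0.5, -0.4, -3.9]
width: 21.7
gripper_force: 59.6
```

```bash
python3 go.py 538.3 -239.6 24 -9.7; python3 - <<'E'
from h import *
from m import rect,sel
for n in ('scene','side'):
    d=grab(n)
    g=sel(n,(45,100,40),(80,255,255),(10,70),(480,640,-400,-180))
    for q in (g[g[:,1]<-290],g[g[:,1]>=-290]):
        if len(q)>10: print(n,rect(q),q.min(0).round(),q.max(0).round())
    o=sel(n,(4,170,100),(16,255,255),(56,66),(560,640,-230,-40)); print('plate',rect(o))
E
```

```text
t 7.15 p [ 533.3 -280.4   26.5] rpy [ 1.8e+02 -1.0e-01 -9.5e+00] F [ 0.5 -0.4 -3.9] w 21.7 gf 59.6
[-0.18 -4.1   0.25] [ 0.    -0.001  0.003]
scene (array([ 565.2, -322.9]), array([17.9,  8.9]), 3.7, 'line dir deg', np.float32(12.9), 'pt', array([ 566.9, -322.1], dtype=float32), 'z', np.float64(56.5), 63) [ 557. -328.   52.] [ 574. -318.   60.]
scene (array([ 585.9, -248.4]), array([10.7, 30.6]), 81.5, 'line dir deg', np.float32(-8.4), 'pt', array([ 588.7, -249. ], dtype=float32), 'z', np.float64(55.7), 184) [ 571. -255.   39.] [ 601. -243.   60.]
plate (array([ 590.2, -195.8]), array([14.4, 39.3]), 79.1, 'line dir deg', np.float32(-7.7), 'pt', array([ 591.2, -197.6], dtype=float32), 'z', np.float64(61.3), 265)
side (array([ 581.2, -245.3]), array([12.7, 34.5]), 85.8, 'line dir deg', np.float32(-3.7), 'pt', array([ 579.7, -243.7], dtype=float32), 'z', np.float64(43.0), 134) [ 564. -251.   24.] [ 598. -238.   57.]
plate (array([ 586.6, -194.7]), array([15.6, 37.8]), 77.8, 'line dir deg', np.float32(-11.2), 'pt', array([ 585.9, -192.6], dtype=float32), 'z', np.float64(58.6), 52)
```

Emit:
{"method": "step_arm", "body": {
  "commands": [-0.2,-1,0.2,0,0,0,0,-0.2,-2,0.2,0,0,0,0,-0.2,-3,0.2,0,0,0,0,-0.2,-3.6,0.2,0,0,0,0,-0.2,-4.2,0.2,0,0,0,0,-0.2,-4.7,0.2,0,0,0,0,-0.2,-5.2,0.2,0,0,0,0,-0.2,-5.6,0.2,0,0,0,0,-0.2,-5.8,0.2,0,0,0,0]
}}

```text
clock: 8.15
eef_pos: [539.8, -226.5, 24.2]
tool_rot: [3.137, -0.001, -0.169]
force: [-1.1, -8.0, -3.1]
width: 21.6
gripper_force: 59.7
```

Emit:
{"method": "step_arm", "body": {
  "commands": [0,1,0,0,0,0,0,0,2,0,0,0,0,0,0,2.5,0,0,0,0,0,0,2.5,0,0,0,0,0,0,2.5,0,0,0,0,0]
}}

```text
clock: 8.65
eef_pos: [536.4, -247.1, 23.9]
tool_rot: [-3.141, -0.0, -0.166]
force: [-0.1, 0.6, -3.9]
width: 21.5
gripper_force: 59.7
```

```bash
cat > w.py <<'E'
from h import *
from m import rect,sel
for n in ('scene','side'):
    d=grab(n)
    g=sel(n,(45,100,40),(80,255,255),(10,70),(480,660,-290,-130))
    if len(g)>10: print(n,rect(g))
    o=sel(n,(4,170,100),(16,255,255),(56,66),(560,640,-230,-40))
    if len(o)>10: print('plate',rect(o))
    if n=='scene': cv2.imwrite('pics/s3.png',d['image'][:,:,::-1])
E
python3 go.py 538.3 -239.6 24 -9.7; python3 w.py
```

```text
t 8.65 p [ 536.4 -247.1   23.9] rpy [-180.    -0.    -9.5] F [-0.1  0.6 -3.9] w 21.5 gf 59.7
[ 0.06 -0.77 -0.01] [-0.001 -0.     0.003]
scene (array([ 582.9, -250.9]), array([83.1, 30.8]), 80.4, 'line dir deg', np.float32(75.0), 'pt', array([ 588.1, -233.8], dtype=float32), 'z', np.float64(53.3), 217)
plate (array([ 593.6, -182.1]), array([14. , 38.2]), 81.5, 'line dir deg', np.float32(-9.5), 'pt', array([ 594.1, -183.8], dtype=float32), 'z', np.float64(61.1), 251)
side (array([ 579. , -212.6]), array([14.2, 23. ]), 80.7, 'line dir deg', np.float32(-7.4), 'pt', array([ 576.4, -209.3], dtype=float32), 'z', np.float64(42.4), 84)
plate (array([ 588. , -179.5]), array([16.5, 37.8]), 85.8, 'line dir deg', np.float32(-11.9), 'pt', array([ 587.3, -178.7], dtype=float32), 'z', np.float64(59.0), 51)
```

Emit:
{"method": "step_arm", "body": {
  "commands": [0,-1,0,0,0,0,0,0,-1.8,0,0,0,0,0,0,-2.4,0,0,0,0,0,0,-2.8,0,0,0,0,0,0,-3.1,0,0,0,0,0,0,-2,0,0,0,0,0,0,-1,0,0,0,0,0,0,-0.5,0,0,0,0,0,0,-0.5,0,0,0,0,0,0,-0.5,0,0,0,0]
}}

```text
invalid input
```

```bash
python3 go.py 538.3 -239.6 24 -9.7; python3 w.py
```

```text
t 8.75 p [ 536.6 -246.6   23.9] rpy [-180.     0.    -9.5] F [-0.5 -0.3 -2.6] w 21.7 gf 59.7
[ 0.06 -0.72 -0.01] [-0.001  0.     0.004]
scene (array([ 582.9, -250.7]), array([84.1, 29.9]), 80.4, 'line dir deg', np.float32(76.0), 'pt', array([ 588. , -236.9], dtype=float32), 'z', np.float64(53.1), 226)
plate (array([ 593.2, -182.6]), array([14.5, 38.5]), 80.9, 'line dir deg', np.float32(-7.7), 'pt', array([ 594.1, -183.6], dtype=float32), 'z', np.float64(61.2), 253)
side (array([ 578.2, -212.3]), array([15. , 25.1]), 79.1, 'line dir deg', np.float32(-4.1), 'pt', array([ 576.2, -209.3], dtype=float32), 'z', np.float64(42.7), 84)
plate (array([ 589.1, -181. ]), array([14.4, 37.4]), 81.8, 'line dir deg', np.float32(-3.0), 'pt', array([ 589. , -178.3], dtype=float32), 'z', np.float64(58.8), 50)
```

View pics/s3.png

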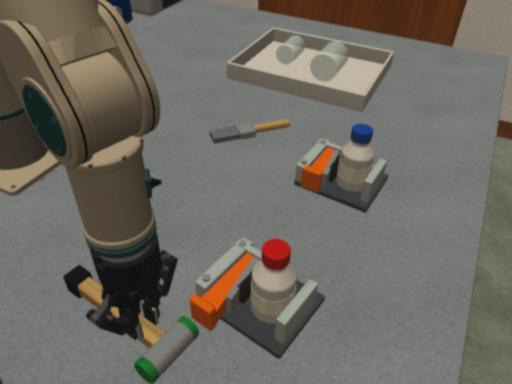

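The view shows the mallet face at (190,325), drawn off the wedge head at (207,305), which is partly in. The last call was refused, so I'm repeating it as a small further tap.

Emit:
{"method": "step_arm", "body": {
  "commands": [0,-1,0,0,0,0,0,0,-1.8,0,0,0,0,0,0,-2.4,0,0,0,0,0,0,-2.8,0,0,0,0,0,0,-3.1,0,0,0,0,0,0,-2,0,0,0,0,0,0,-1,0,0,0,0,0,0,-0.5,0,0,0,0,0,0,-0.5,0,0,0,0,0,0,-0.5,0,0,0,0,0]
}}

```text
clock: 9.85
eef_pos: [537.2, -242.1, 23.8]
tool_rot: [-3.141, 0.0, -0.166]
force: [0.2, 0.3, -3.4]
width: 21.1
gripper_force: 59.8
```

```bash
python3 go.py 538.3 -239.6 24 -9.7; python3 w.py
```

```text
t 9.85 p [ 537.2 -242.1   23.8] rpy [-180.     0.    -9.5] F [ 0.2  0.3 -3.4] w 21.1 gf 59.8
[ 0.07 -0.26 -0.02] [-0.001  0.     0.003]
scene (array([ 583.1, -249. ]), array([89.2, 33. ]), 78.8, 'line dir deg', np.float32(77.9), 'pt', array([ 586.4, -247.5], dtype=float32), 'z', np.float64(53.1), 321)
plate (array([ 594.6, -175.5]), array([14. , 38.6]), 79.8, 'line dir deg', np.float32(-8.8), 'pt', array([ 595.4, -176.9], dtype=float32), 'z', np.float64(61.3), 252)
side (array([ 580., -209.]), array([16.5, 26.9]), 79.2, 'line dir deg', np.float32(-4.8), 'pt', array([ 578. , -204.4], dtype=float32), 'z', np.float64(42.0), 93)
plate (array([ 591. , -173.3]), array([13.4, 39. ]), 80.7, 'line dir deg', np.float32(-5.9), 'pt', array([ 589.4, -171.1], dtype=float32), 'z', np.float64(59.0), 53)
```

Emit:
{"method": "step_arm", "body": {
  "commands": [0,-1,0,0,0,0,0,0,-1.8,0,0,0,0,0,0,-2.4,0,0,0,0,0,0,-2.8,0,0,0,0,0,0,-3.2,0,0,0,0,0,0,-3.5,0,0,0,0,0,0,-3.7,0,0,0,0,0,0,-3.9,0,0,0,0,0,0,-3.9,0,0,0,0,0]
}}

```text
clock: 10.85
eef_pos: [542.9, -207.3, 24.1]
tool_rot: [3.137, -0.0, -0.169]
force: [-1.7, -8.1, -3.6]
width: 21.4
gripper_force: 59.8
```

```bash
python3 go.py 538.3 -239.6 24 -9.7; python3 w.py
```

```text
t 10.85 p [ 542.9 -207.3   24.1] rpy [179.7  -0.   -9.7] F [-1.7 -8.1 -3.6] w 21.4 gf 59.8
[0.09 3.26 0.02] [ 0.004 -0.     0.   ]
scene (array([ 587.3, -214.8]), array([89.3, 32.8]), 79.4, 'line dir deg', np.float32(77.6), 'pt', array([ 587.9, -231.8], dtype=float32), 'z', np.float64(51.1), 478)
plate (array([ 596.6, -163.1]), array([14.6, 38. ]), 78.4, 'line dir deg', np.float32(-6.1), 'pt', array([ 596.8, -165.3], dtype=float32), 'z', np.float64(61.3), 243)
plate (array([ 593. , -161.8]), array([13.1, 37.7]), 78.8, 'line dir deg', np.float32(-8.8), 'pt', array([ 593.9, -159.9], dtype=float32), 'z', np.float64(58.9), 51)
```

Emit:
{"method": "step_arm", "body": {
  "commands": [0,-0.3,0,0,0,0,0,0,-0.6,0,0,0,0,0,0,-0.6,0,0,0,0,0,0,-0.6,0,0,0,0,0]
}}

```text
clock: 11.35
eef_pos: [542.5, -206.4, 24.3]
tool_rot: [3.132, 0.0, -0.173]
force: [-3.5, -16.0, -2.7]
width: 21.3
gripper_force: 60.1
```

Force climbed to 16 N with almost no motion, which means the wedge is on its hard stop. I'll draw back now.

Emit:
{"method": "step_arm", "body": {
  "commands": [0,1,0,0,0,0,0,0,3,0,0,0,0,0,0,5,0,0,0,0,0,0,7,0,0,0,0,0,0,8,0,0,0,0,0,0,8,0,0,0,0,0,0,8,0,0,0,0,0]
}}

```text
clock: 12.05
eef_pos: [531.8, -275.3, 23.8]
tool_rot: [-3.14, 0.0, -0.165]
force: [-0.2, 1.0, -2.3]
width: 21.5
gripper_force: 60.0
```

```bash
python3 go.py 530 -280 5 -9.7; python3 w.py; python3 - <<'E'
from h import *
from m import rect,sel
for n in ('scene','side'):
    g=sel(n,(45,100,40),(80,255,255),(10,70),(480,660,-400,-130)); print(n,rect(g),'topz',np.percentile(g[:,2],97))
    w=sel(n,(10,80,60),(28,255,255),(20,70),(300,640,-400,-180)); print(rect(w))
    b=sel(n,(0,0,0),(179,255,45),(10,70),(340,440,-330,-190)); print('rub',rect(b),np.percentile(b[:,2],97)) if len(b)>5 else 0
E
```

```text
t 12.05 p [ 531.8 -275.3   23.8] rpy [-179.9    0.    -9.5] F [-0.2  1.  -2.3] w 21.5 gf 60.0
[-0.1   0.5   1.88] [-0.001  0.     0.004]
scene (array([ 583.9, -243.5]), array([10.2, 29.7]), 80.9, 'line dir deg', np.float32(-9.0), 'pt', array([ 587.3, -244. ], dtype=float32), 'z', np.float64(52.8), 178)
plate (array([ 596.7, -163.2]), array([14.8, 38.7]), 79.6, 'line dir deg', np.float32(-7.0), 'pt', array([ 597.2, -164.9], dtype=float32), 'z', np.float64(61.3), 243)
side (array([ 579.4, -242.3]), array([17.3, 34.7]), 78.4, 'line dir deg', np.float32(-5.1), 'pt', array([ 579. , -237.8], dtype=float32), 'z', np.float64(39.6), 142)
plate (array([ 593.5, -160.2]), array([13.7, 37.5]), 80.4, 'line dir deg', np.float32(-6.4), 'pt', array([ 592.3, -159.2], dtype=float32), 'z', np.float64(59.0), 56)
scene (array([ 576.2, -282.2]), array([89.4, 29.8]), 78.7, 'line dir deg', np.float32(72.7), 'pt', array([ 577.9, -278.5], dtype=float32), 'z', np.float64(53.9), 288) topz 56.63147157515937
(array([ 483.3, -266. ]), array([ 25.1, 163.1]), 79.7, 'line dir deg', np.float32(-7.0), 'pt', array([ 485.4, -270.2], dtype=float32), 'z', np.float64(50.5), 997)
rub (array([ 390.7, -250.9]), array([30.6, 28.1]), 81.3, 'line dir deg', np.float32(-71.4), 'pt', array([ 393.7, -255.7], dtype=float32), 'z', np.float64(55.7), 426) 58.0186967846731
side (array([ 579.4, -242.3]), array([17.3, 34.7]), 78.4, 'line dir deg', np.float32(-5.1), 'pt', array([ 579. , -237.8], dtype=float32), 'z', np.float64(39.6), 142) topz 52.65999469511589
(array([ 482.1, -263.7]), array([ 38.8, 164.9]), 83.7, 'line dir deg', np.float32(-9.6), 'pt', array([ 476.5, -254.4], dtype=float32), 'z', np.float64(41.9), 700)
rub (array([ 388.3, -246.1]), array([30.4, 29.6]), 79.4, 'line dir deg', np.float32(12.3), 'pt', array([ 388.5, -237. ], dtype=float32), 'z', np.float64(42.7), 248) 54.878456080112656
```

View pics/s3.png

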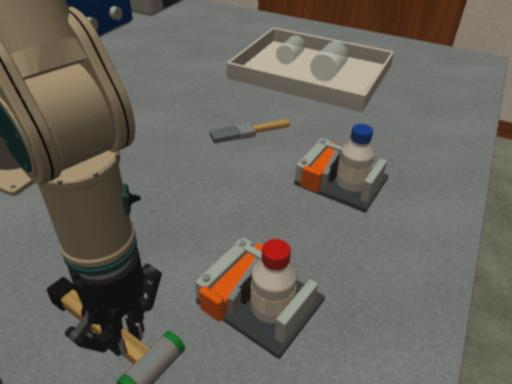

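The wedge head now sits against the fence end at (212,300), and the mallet is level and clear at (155,355). I'll lower it and let go.

Emit:
{"method": "step_arm", "body": {
  "commands": [0,0.5,0.6,0,0,0,0,0,0.5,1.2,0,0,0,0,0,0.5,1.6,0,0,0,0,0,0.5,1.9,0,0,0,0,0,0.5,1.9,0,0,0,0,0,0.5,1.9,0,0,0,0]
}}

```text
clock: 12.75
eef_pos: [530.6, -281.6, 4.8]
tool_rot: [-3.141, 0.0, -0.166]
force: [-0.3, -0.0, -1.8]
width: 21.9
gripper_force: 60.1
```

Emit:
{"method": "step_arm", "body": {
  "commands": [0,0,0,0,0,0,1,0,0,0,0,0,0,1,0,0,0,0,0,0,1,0,0,0,0,0,0,1,0,0,0,0,0,0,1,0,0,0,0,0,0,1,0,0,-2,0,0,0,1,0,0,-5,0,0,0,1,0,0,-9,0,0,0,1,0,0,-12,0,0,0,1]
}}

```text
clock: 13.75
eef_pos: [531.1, -282.1, 127.0]
tool_rot: [3.141, -0.001, -0.166]
force: [0.3, -0.4, 0.8]
width: 85.3
gripper_force: 0.0
```

Emit:
{"method": "step_arm", "body": {
  "commands": [0,0,-3,0,0,0,1,0,0,-3,0,0,0,1,0,0,-3,0,0,0,1,0,0,-3,0,0,0,1]
}}

```text
clock: 14.15
eef_pos: [529.7, -281.4, 153.8]
tool_rot: [-3.141, 0.002, -0.166]
force: [-0.1, 0.3, -0.5]
width: 86.0
gripper_force: 0.0
```

```bash
python3 go.py; python3 w.py; python3 - <<'E'
from h import *
from m import rect,sel
for n in ('scene','side'):
    g=sel(n,(45,100,40),(80,255,255),(0,70),(480,660,-400,-130)); print(n,rect(g),'topz',np.percentile(g[:,2],97))
    w=sel(n,(10,80,60),(28,255,255),(10,70),(300,640,-400,-180)); print(rect(w))
E
```

```text
t 14.15 p [ 529.7 -281.4  153.8] rpy [-1.8e+02  1.0e-01 -9.5e+00] F [-0.1  0.3 -0.5] w 86.0 gf 0.0
scene (array([ 582.8, -249.7]), array([10.8, 31. ]), 83.4, 'line dir deg', np.float32(-10.3), 'pt', array([ 585.9, -250.2], dtype=float32), 'z', np.float64(34.0), 181)
plate (array([ 596.7, -163.2]), array([14.3, 38.7]), 78.7, 'line dir deg', np.float32(-6.9), 'pt', array([ 597.3, -164.6], dtype=float32), 'z', np.float64(61.3), 246)
side (array([ 578.7, -248.1]), array([15. , 34.8]), 83.7, 'line dir deg', np.float32(-6.2), 'pt', array([ 577.5, -244.9], dtype=float32), 'z', np.float64(23.3), 121)
plate (array([ 593.2, -161.6]), array([13.8, 37.5]), 77.1, 'line dir deg', np.float32(-11.2), 'pt', array([ 592.4, -159.9], dtype=float32), 'z', np.float64(58.8), 52)
scene (array([ 582.8, -249.7]), array([10.8, 31. ]), 83.4, 'line dir deg', np.float32(-10.3), 'pt', array([ 585.9, -250.2], dtype=float32), 'z', np.float64(34.0), 181) topz 37.15152863341807
(array([ 481.7, -272.2]), array([ 25.1, 163.4]), 79.5, 'line dir deg', np.float32(-8.1), 'pt', array([ 488.2, -276.9], dtype=float32), 'z', np.float64(31.2), 1940)
side (array([ 571.9, -287.8]), array([94.9, 34.9]), 80.5, 'line dir deg', np.float32(74.1), 'pt', array([ 572.3, -257.8], dtype=float32), 'z', np.float64(22.8), 159) topz 34.263764907067504
(array([ 482.2, -270.2]), array([ 52.9, 163.1]), 67.6, 'line dir deg', np.float32(-10.1), 'pt', array([ 476.8, -261.7], dtype=float32), 'z', np.float64(25.1), 677)
```

View pics/s3.png

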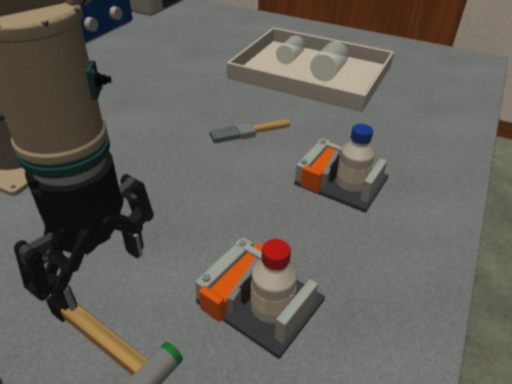

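The view shows the mallet lying flat, its handle from (70,310) to (140,365) and its head at (155,365). The gripper is open above it, and the wedge is home at (212,300).

```bash
python3 -c "
from cell import ctrl
print(ctrl.finish_job())"
```

```text
the job is handed in; nothing more can be done
None
```

The job is handed in (result not shown): the red clamp's wedge was tapped home in three separate taps and stopped hard at about 16 N, and the mallet lies flat and released on the worktop, clear of both clamps.

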